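# Set an icing comb to its template with a tracing pin

### The job

Set the icing comb to its template: take the tracing pin out of its stand and run its upright steel shaft along the template's wavy steel edge, from the left end to the right end and in light contact with the edge all round its curves, so that every green tooth is pushed back flush with the edge. Press gently (never as much as 15 N on the template or comb), touch them with the pin only and leave the other things where they are; then put the pin back upright, fully home in its stand, and let go.

Things in the scene. Friction and masses are not known exactly. Their poses are not given: they have to be found in the camera images.
- gauge: White base plate under template and comb, fixed, 86 x 215 mm, top 8 mm above the worktop. Origin on the worktop; own +x away from the robot, +y to its left along the template (yaw within 0.25 rad of the world's). In this frame the nominal edge of the template is x = -0.008 * cos(2 pi y / 0.100), in m, for y from +0.092 (left end) to -0.092; the steel lies at larger x.
- edge_left (a point): NOMINAL left end of the template's robot-side edge (a rounded steel bead 10 to 18 mm above the worktop; this point is half-way up). The template was clamped on by hand: the real one is shifted along the gauge's x by up to 8 mm either way and turned about the gauge's origin by up to 0.07 rad, which no reading shows. The true edge must be felt or seen. It is rigid and does not give.
- edge_right (a point): NOMINAL right end of the same edge, wrong in the same way. In front of the edge (towards the robot) the worktop is bare, so the pin's tip can hang a few mm above it. Steel edge and teeth are slippery (friction about 0.2).
- cover_bar (a point): Icing comb on the template: eight green teeth (layer 19 to 29 mm above the worktop) pointing to the robot, and over them this white cover bar, x = 45 to 75 mm in the gauge's frame; the point is nominally the middle of its top, 35 mm above the worktop. Its two black screw heads reach 40 mm; nothing of the gauge is higher.
- pin_grip (a point): Tracing pin, loose, 90 g, 112 mm long: steel shaft 14 mm across (0 to 45 mm above the tip end), collar 25 mm across (45 to 51), round orange handle 20 mm across (51 to 112). This point is on the axis in the handle, 76 mm above the tip end; z runs up the pin. At the start it stands in the pin stand.
- pin_tip (a point): Centre of the tip end (lower end) of the pin's shaft; z runs up the pin.
- stand_mouth (a point): Centre of the mouth of the hole in the pin stand, a fixed wooden block 56 x 56 x 46 mm; the mouth is in its top, 46 mm above the worktop, 18 mm wide (chamfered), going straight down through the block. The pin hangs in it by its collar, tip end 1 mm above the worktop. The stand is either on the robot's left or on its right.
- tooth1 (a joint): Tooth 1 of the comb, counted from the robot's left (leftmost), rounded tip (radius 9 mm) that meets the nominal edge at x = 2.5, y = 70 mm in the gauge's frame. Value: how far (m) it stands out over the template's edge towards the robot along -x; 0 = flush, negative = pushed in behind the edge. Starts 0.003 to 0.004 out; slides along x with about 0.8 N of friction and stays where it is left.
- tooth2 (a joint): Tooth 2 of the comb, counted from the robot's left, rounded tip (radius 9 mm) that meets the nominal edge at x = 8.0, y = 50 mm in the gauge's frame. Value: how far (m) it stands out over the template's edge towards the robot along -x; 0 = flush, negative = pushed in behind the edge. Starts 0.003 to 0.004 out; slides along x with about 0.8 N of friction and stays where it is left.
- tooth3 (a joint): Tooth 3 of the comb, counted from the robot's left, rounded tip (radius 9 mm) that meets the nominal edge at x = 2.5, y = 30 mm in the gauge's frame. Value: how far (m) it stands out over the template's edge towards the robot along -x; 0 = flush, negative = pushed in behind the edge. Starts 0.003 to 0.004 out; slides along x with about 0.8 N of friction and stays where it is left.
- tooth4 (a joint): Tooth 4 of the comb, counted from the robot's left, rounded tip (radius 9 mm) that meets the nominal edge at x = -6.5, y = 10 mm in the gauge's frame. Value: how far (m) it stands out over the template's edge towards the robot along -x; 0 = flush, negative = pushed in behind the edge. Starts 0.003 to 0.004 out; slides along x with about 0.8 N of friction and stays where it is left.
- tooth5 (a joint): Tooth 5 of the comb, counted from the robot's left, rounded tip (radius 9 mm) that meets the nominal edge at x = -6.5, y = -10 mm in the gauge's frame. Value: how far (m) it stands out over the template's edge towards the robot along -x; 0 = flush, negative = pushed in behind the edge. Starts 0.003 to 0.004 out; slides along x with about 0.8 N of friction and stays where it is left.
- tooth6 (a joint): Tooth 6 of the comb, counted from the robot's left, rounded tip (radius 9 mm) that meets the nominal edge at x = 2.5, y = -30 mm in the gauge's frame. Value: how far (m) it stands out over the template's edge towards the robot along -x; 0 = flush, negative = pushed in behind the edge. Starts 0.003 to 0.004 out; slides along x with about 0.8 N of friction and stays where it is left.
- tooth7 (a joint): Tooth 7 of the comb, counted from the robot's left, rounded tip (radius 9 mm) that meets the nominal edge at x = 8.0, y = -50 mm in the gauge's frame. Value: how far (m) it stands out over the template's edge towards the robot along -x; 0 = flush, negative = pushed in behind the edge. Starts 0.003 to 0.004 out; slides along x with about 0.8 N of friction and stays where it is left.
- tooth8 (a joint): Tooth 8 of the comb, counted from the robot's left (rightmost), rounded tip (radius 9 mm) that meets the nominal edge at x = 2.5, y = -70 mm in the gauge's frame. Value: how far (m) it stands out over the template's edge towards the robot along -x; 0 = flush, negative = pushed in behind the edge. Starts 0.003 to 0.004 out; slides along x with about 0.8 N of friction and stays where it is left.
- tea_box: Cardboard tea box 60 x 76 x 102 mm, loose bystander, on the side where the pin stand is not; origin under its centre.
- red_jar: Spice jar with red lid, 46 mm across, 97 mm high, loose bystander; origin under its centre.
- yellow_jar: Spice jar with yellow lid, 45 mm across, 98 mm high, loose bystander; origin under its centre.
- mill: Pale grey grinder, 47 mm across, 166 mm high, loose bystander; origin under its centre.
- scrub_brush: Wooden scrub brush 45 x 112 x 39 mm, loose bystander in front of the sink; origin under its centre.
Things that resemble listed ones, but are neither listed nor needed, are in the scene too. Several things look just like the part that bears stand_mouth: the one meant starts farthest from the robot's base.

How it is judged (in metres and radians):
On the way, in this order (a step that is already met when the one before it is completed fails the run):
1. tooth 1 (leftmost) pushed in to within 1.5 mm of flush, the pin touching template or comb (value of joint tooth1 below 0.0015 m and contact force between pin and gauge above 0.3 N), for 0.05 s.
2. then tooth 4 (middle) likewise (value of joint tooth4 below 0.0015 m and contact force between pin and gauge above 0.3 N), for 0.05 s.
3. then tooth 8 (rightmost) likewise (value of joint tooth8 below 0.0015 m and contact force between pin and gauge above 0.3 N), for 0.05 s.
At the end, for the whole second after the job is handed in: All eight teeth are within 1.5 mm of flush with the template's edge (either way), and the pin stands released and at rest in its stand, fully home (tip end less than 6 mm above the worktop), within 6 mm of the hole's axis and within 0.1 rad of upright (value of joint tooth1 between -0.0015 and 0.0015 m and value of joint tooth2 between -0.0015 and 0.0015 m and value of joint tooth3 between -0.0015 and 0.0015 m and value of joint tooth4 between -0.0015 and 0.0015 m and value of joint tooth5 between -0.0015 and 0.0015 m and value of joint tooth6 between -0.0015 and 0.0015 m and value of joint tooth7 between -0.0015 and 0.0015 m and value of joint tooth8 between -0.0015 and 0.0015 m and horizontal distance between pin_tip and stand_mouth below 0.006 m and angle between pin_tip's own z axis and vertical below 0.1 rad and height (world z) of pin_tip below 0.006 m and linear speed of pin below 0.02 m/s); the robot touches nothing.
It fails at once if the pin presses on the template or comb with 15 N or more (contact force between pin and gauge above 15 N).
It fails at once if the gripper or arm touches the gauge, template or comb (over 2 N) (contact force between any of the fingers, the arm and gauge above 2 N).
It fails at once if a bystander is moved by more than 20 mm (distance of any of tea_box, red_jar, yellow_jar, mill, scrub_brush from where it was at the start of the episode above 0.02 m).
It also fails if it takes over 72 s, if anything falls off the work surface, if the arm or the gripper's body presses on something with over 40 N, if the wrist force passes 120 N, or if a joint passes its speed limit or range.

### The arm

A 6-joint arm with a two-finger parallel gripper is mounted at the origin on a cart in front of the work surface, level with it; the furniture and walls round the work are solid. World frame = base frame: x ahead of the robot, y to its left, z up, the work surface at z = 0. Lengths are in mm, angles in rad, forces in N, time in s.
With the tool pointing down it reaches from about 350 to 975 mm from the base axis. Payload 7.1 kg.
Tool frame: the origin (TCP) lies at the centre of the arm's flange, where the gripper is bolted on; the fingertips stand 182 mm ahead of it and the grasp point (between the pads) lies 163 mm ahead of it; z points along the fingers, y is the line along which they close (so a half turn about z gives the same grasp; the last joint's range is limited). The gripper opens to 88 mm and grips with 3 to 60 N. Pads are 20 mm wide; open, the fingers measure 115 mm over their backs; the gripper's body (75 mm by 178 mm) begins 61 mm behind the grasp point.
Start: joints at [-1.141, 0.423, 1.63, -0, 1.089, -0.019], TCP at [271.193, -563.082, 404.675] pointing down, gripper open.
Joint ranges: [-3, 3], [-0.9, 2.11], [0.09, 2.58], [-1.31, 4.45], [0.11, 2.69], [-2.54, 2.54]. Speed limits (rad/s): [2.39, 2.39, 3.01, 3.14, 3.14, 3.14].

### API

Orientations are given as a rotation vector (axis times angle).
In Python, from workcell import readout, get_image, ctrl gives the robot as it stands.
- The arm moves only by the tool step_arm, never from a script. Its argument "targets" is a list that holds one entry, the list of rows, each a list of 7 numbers: the shift along the world's x, y, z as a fraction of full scale, then the turn, a rotation vector about the world's x, y, z as a fraction of full scale, then the opening, from 0 (shut) to 1 (fully open). In form: [[[dx, dy, dz, wx, wy, wz, claw], ...]]. A call has exactly 5 rows; each row shifts and turns the commanded pose from where the row before left it; what a row does not reach is not made up. Full scale, the value 1, is 0.05 m for a shift and 4 degrees for a turn. A row lasts 1/8 s, in which the tool goes at most 62.5 mm and 10.7 degrees, less where a joint would pass 70% of its speed; a pose out of reach is approached as far as the arm can. A call with a number of a shift or a turn outside -1 to 1 is refused whole. A call with a gripper value outside its range is refused whole. The fingers move at their own pace and stop on an object; the grip force is fixed at half the most. Time passes only in rows, so rows that do not move let the fingers close, or fill a call up. It gives the time, the measured TCP pose, the force, the opening and the grip force at its end, in the units of the state.
- readout.get_obs(): the state, without advancing time (a new reading comes with each control period).
- get_image(name): name is "side" or "top"; returns a dict with "pixels" (480x640x3 uint8, red, green, blue), "intrinsics" (3x3 intrinsics, pixels), "extrinsics" (4x4, takes a point from world to camera coordinates). Camera axes: x right, y down, z forward; pixel columns grow to the right and rows downward; lengths in mm; the calibration is good to about 2 mm. A picture is of the moment at which its call begins. There is no depth.
- ctrl.close_job(): hands the job in; it is judged then, once.
The state is a dict: "t": time; "qpos": joint angles; "qvel": joint speeds; "joint_torque": joint torques, N m; "ee_pos": TCP position; "orientation": TCP orientation; "ft_force": force on the tool from outside, world axes, zero at the start; "moment": the same for the moment, N m; "width": finger opening in mm; "grasp_force": force on a finger pad.
Only numpy, scipy, OpenCV 4.12 (cv2) and the standard library are available. Lean on these libraries where they do the work, as an engineer would, in place of code of your own. Each camera call takes 0.05 s, during which the arm holds its last target. There are 200 camera calls.

## Working session

There is one attempt and no reset: what is moved stays moved. The work goes in short steps, Python scripts to look and compute and a tool call to move; the robot and the scene stay as the last step left them, time stands still between calls to the robot, and variables do not carry over. Pictures are saved under pics/ and viewed, at most 10 in all, crops included, and the job is handed in when it is done.

Besides the shell and the picture viewer there is one more tool, called after "Request:" by a JSON object that holds its "name" and its "arguments". step_arm: Moves the arm, as the interface text tells. Shift numbers are shares of 0.05 m and turn numbers shares of 4 degrees, none past 1 either way. Its arguments: {"type":"object","properties":{"targets":{"type":"array"}},"required":["targets"]}

```bash
ls; mkdir -p pics; python3 - <<'E'
from workcell import readout,get_image
import cv2,numpy as np
print(readout.get_obs())
for n in("top","side"):
    d=get_image(n);cv2.imwrite(f"pics/{n}0.png",d["pixels"][:,:,::-1]);print(n,d["intrinsics"],np.array(d["extrinsics"]).round(3).tolist())
E
```

```text
pics
{'t': 0.0, 'qpos': array([-1.14100100e+00,  4.23840993e-01,  1.63070307e+00,  5.84205336e-06,
        1.08863470e+00, -1.90293904e-02]), 'qvel': array([ 2.41268649e-04,  9.37976077e-04,  4.91789075e-04,  1.45812880e-05,
        4.04495277e-04, -6.35329316e-05]), 'joint_torque': array([ 1.43465659e-03, -5.44621181e+01, -2.73663211e+01,  6.45090756e-02,
        2.28318939e-02, -1.22860652e-04]), 'ee_pos': array([ 271.07836201, -562.83175683,  403.89626176]), 'orientation': array([-3.06130341e+00, -6.98759648e-01,  4.99906145e-04]), 'ft_force': array([ 0.10857367, -0.81838857, -0.47260942]), 'moment': array([-0.04393012,  0.01537626, -0.00961086]), 'grasp_force': 0.0, 'width': 87.84846414315105}
top [[571.57385906   0.         324.95455001]
 [  0.         571.57385906 237.43342904]
 [  0.           0.           1.        ]] [[-0.341, -0.94, 0.005, 302.54], [-0.777, 0.279, -0.564, 436.05], [0.529, -0.196, -0.825, 1512.02], [0.0, 0.0, 0.0, 1.0]]
side [[595.50380913   0.         318.84712847]
 [  0.         595.50380913 246.47180983]
 [  0.           0.           1.        ]] [[0.994, -0.106, 0.004, -502.644], [-0.05, -0.505, -0.862, 158.559], [0.093, 0.857, -0.508, 1382.609], [0.0, 0.0, 0.0, 1.0]]
```

View pics/top0.png

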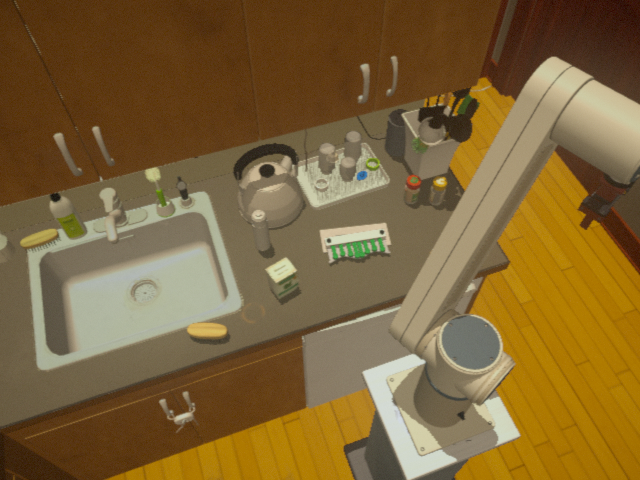

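View pics/side0.png

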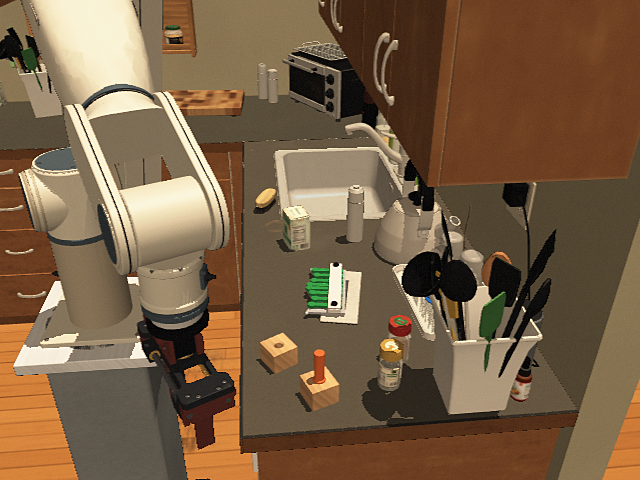

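```bash
cat > h.py <<'E'
import cv2,numpy as np
from workcell import readout,get_image
def cam(n):
    d=get_image(n);return d["pixels"][:,:,::-1].copy(),np.array(d["intrinsics"]),np.array(d["extrinsics"])
def ray(K,T,u,v,z):
    R,t=T[:3,:3],T[:3,3];c=-R.T@t;d=R.T@np.linalg.solve(K,[u,v,1.]);return c+d*(z-c[2])/d[2]
def proj(K,T,p):
    q=K@(T[:3,:3]@np.array(p,float)+T[:3,3]);return q[:2]/q[2]
def obs():
    o=readout.get_obs();R=cv2.Rodrigues(np.array(o["orientation"]))[0]
    p=np.array(o["ee_pos"]);print("t",round(o["t"],2),"tcp",p.round(1),"grasp",(p+163*R[:,2]).round(1),"z",R[:,2].round(3),"y",R[:,1].round(3),"F",np.array(o["ft_force"]).round(2),"M",np.array(o["moment"]).round(2),"w",round(o["width"],1),"g",round(o["grasp_force"],1));return o
E
python3 - <<'E'
from h import *
I,K,T=cam("side")
c=lambda im,x,y,w,h,s:cv2.resize(im[y:y+h,x:x+w],None,fx=s,fy=s,interpolation=cv2.INTER_CUBIC)
cv2.imwrite("pics/s1.png",c(I,240,250,200,160,4)[:600])
for n,(u,v,z) in dict(pintop=(320,352,113),empty=(279,345,46),gauge=(333,291,8),red=(400,322,97),yel=(390,347,98)).items(): print(n,ray(K,T,u,v,z).round(0))
J,K2,T2=cam("top")
cv2.imwrite("pics/t1.png",c(J,310,210,100,70,8)[:600])
print(ray(K2,T2,355,242,20).round(0))
hsv=cv2.cvtColor(I,cv2.COLOR_BGR2HSV)
m=cv2.inRange(hsv,(3,150,100),(14,255,255))[330:400,300:340];v,u=np.nonzero(m);print("orange px",u.min()+300,u.max()+300,v.min()+330,v.max()+330,u.mean()+300)
E
```

```text
pintop [ 474. -313.  113.]
empty [ 401. -205.   46.]
gauge [544.  31.   8.]
red [ 647. -219.   97.]
yel [ 610. -294.   98.]
[538.  27.  20.]
orange px 300 338 349 399 318.2329450915141
```

View pics/s1.png

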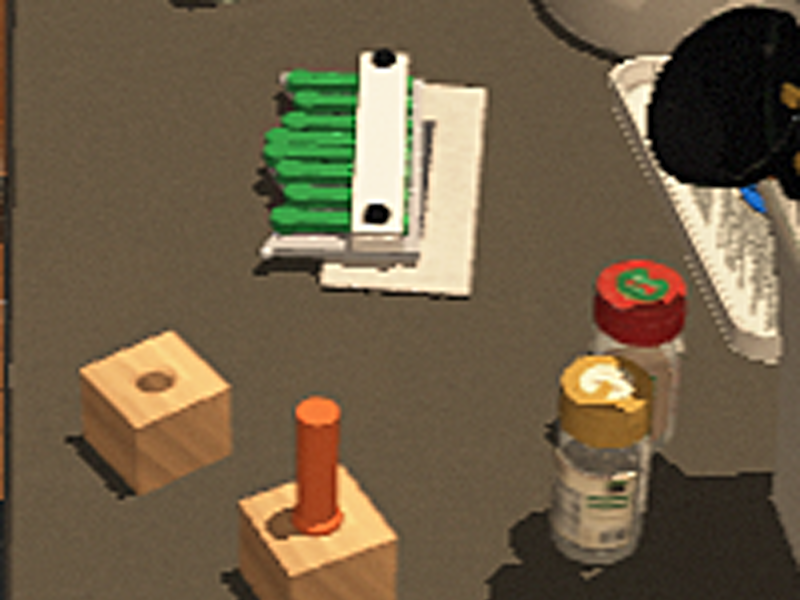

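View pics/t1.png

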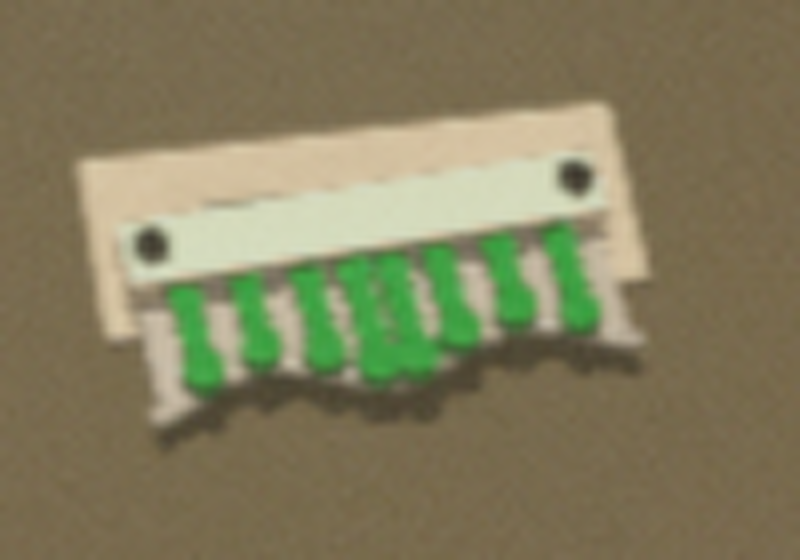

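```bash
python3 - <<'E'
from h import *
_,Ks,Ts=cam("side");_,Kt,Tt=cam("top")
print("pin top",ray(Ks,Ts,319.3,352,113).round(1),"handle foot(front of collar)",ray(Ks,Ts,319.7,250+518/4,52).round(1))
s=lambda x,y,z:ray(Ks,Ts,240+x/4,250+y/4,z).round(1)
t=lambda x,y,z:ray(Kt,Tt,310+x/8,210+y/8,z).round(1)
print("plate far L",s(487,88,8),t(80,160,8));print("plate far R",s(470,297,8),t(605,102,8))
print("plate near R",s(322,290,8),t(650,278,8));print("near L",t(108,338,8))
print("screw L",s(384,58,40),t(151,245,40));print("screw R",s(377,213,40),t(576,177,40))
print("edge L",s(284,76,18),t(155,416,18));print("edge R",s(265,246,18),t(640,340,18))
E
```

```text
pin top [ 472.6 -312.6  113. ] handle foot(front of collar) [ 472.8 -320.1   52. ]
plate far L [627.8 107.8   8. ] [625.9 111.5   8. ]
plate far R [ 581.9 -105.1    8. ] [581.6 -96.    8. ]
plate near R [499.6 -90.3   8. ] [497.8 -78.9   8. ]
near L [543.1 129.6   8. ]
screw L [559.4  99.9  40. ] [558.  106.8  40. ]
screw R [533.8 -63.9  40. ] [532.2 -59.2  40. ]
edge L [498.  119.5  18. ] [497.8 127.   18. ]
edge R [470.  -59.2  18. ] [467.  -60.1  18. ]
```

Request:
{"name": "step_arm", "arguments": {"targets": [[[0.269,0.334,-0.099,0,0,0.923,1],[0.269,0.334,-0.099,0,0,0.923,1],[0.269,0.334,-0.099,0,0,0.923,1],[0.269,0.334,-0.099,0,0,0.923,1],[0.269,0.334,-0.099,0,0,0.923,1]]]}}

```text
t: 0.92
ee_pos: [339.6, -478.2, 379.6]
orientation: [-2.908, -1.188, -0.0]
ft_force: [-1.1, 0.1, 0.7]
width: 87.9
grasp_force: 0.0
```

Request:
{"name": "step_arm", "arguments": {"targets": [[[0.269,0.334,-0.099,0,0,0.923,1],[0.269,0.334,-0.099,0,0,0.923,1],[0.269,0.334,-0.099,0,0,0.923,1],[0.269,0.334,-0.099,0,0,0.923,1],[0.269,0.334,-0.099,0,0,0.923,1]]]}}

```text
t: 1.55
ee_pos: [406.6, -395.0, 354.9]
orientation: [2.68, 1.639, 0.0]
ft_force: [-0.9, -0.5, 0.1]
width: 87.6
grasp_force: 0.0
```

Request:
{"name": "step_arm", "arguments": {"targets": [[[0.269,0.334,-0.099,0,0,0.923,1],[0.269,0.334,-0.099,0,0,0.923,1],[0.269,0.334,-0.099,0,0,0.923,1],[0.269,0.334,-0.099,0,0,0.923,1],[0.269,0.334,-0.099,0,0,0.923,1]]]}}

```text
t: 2.17
ee_pos: [473.8, -311.4, 330.1]
orientation: [2.383, 2.047, 0.0]
ft_force: [-0.3, -0.4, -0.0]
width: 87.8
grasp_force: 0.0
```

Request:
{"name": "step_arm", "arguments": {"targets": [[[0,0,0,0,0,0,1],[0,0,0,0,0,0,1],[0,0,0,0,0,0,1],[0,0,0,0,0,0,1],[0,0,0,0,0,0,1]]]}}

```text
t: 2.8
ee_pos: [472.7, -312.9, 330.5]
orientation: [2.388, 2.041, 0.0]
ft_force: [-0.1, -0.5, -0.5]
width: 87.4
grasp_force: 0.0
```

```bash
python3 - <<'E'
from h import *
o=obs();print(o["qpos"].round(2))
I,K,T=cam("side");J,K2,T2=cam("top")
c=lambda im,x,y,w,h,s:cv2.resize(im[y:y+h,x:x+w],None,fx=s,fy=s,interpolation=cv2.INTER_CUBIC)
a=c(I,250,230,160,190,3);b=c(J,360,210,130,190,3)
cv2.imwrite("pics/pick.png",np.hstack([a,b[:a.shape[0]]])[:600,:800])
E
```

```text
t 2.8 tcp [ 472.7 -312.9  330.5] grasp [ 472.7 -312.9  167.5] z [ 0. -0. -1.] y [ 0.988 -0.156  0.   ] F [-0.05 -0.49 -0.55] M [-0.05 -0.05 -0.01] w 87.4 g 0.0
[-0.61  0.44  1.81 -0.    0.89 -0.45]
```

View pics/pick.png

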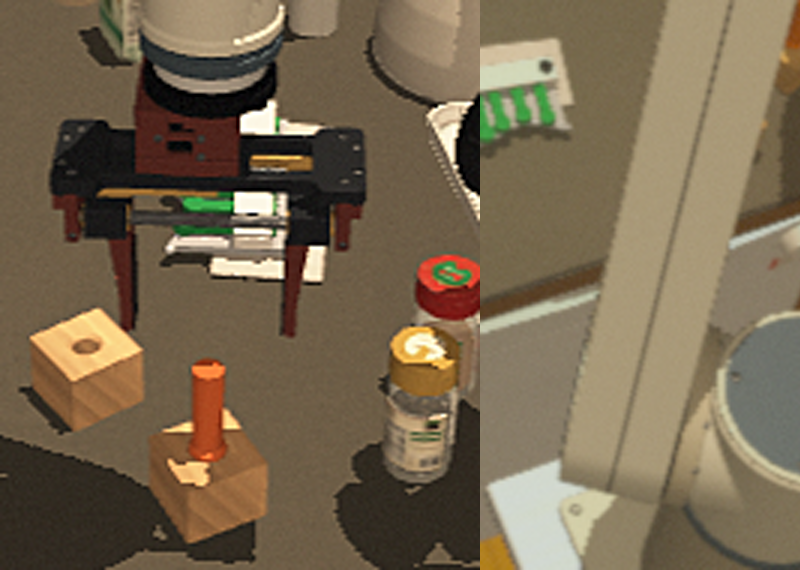

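Request:
{"name": "step_arm", "arguments": {"targets": [[[0,0,-0.362,0,0,0,1],[0,0,-0.362,0,0,0,1],[0,0,-0.362,0,0,0,1],[0,0,-0.362,0,0,0,1],[0,0,-0.362,0,0,0,1]]]}}

```text
t: 3.52
ee_pos: [472.9, -312.5, 238.3]
orientation: [-2.387, -2.042, 0.0]
ft_force: [-0.2, -0.6, -0.0]
width: 88.0
grasp_force: 0.0
```

Request:
{"name": "step_arm", "arguments": {"targets": [[[0,0,0,0,0,0,0.2],[0,0,0,0,0,0,0],[0,0,0,0,0,0,0],[0,0,0,0,0,0,0],[0,0,0,0,0,0,0]]]}}

```text
t: 4.15
ee_pos: [473.0, -312.7, 240.4]
orientation: [2.387, 2.042, 0.0]
ft_force: [0.7, 0.2, 0.9]
width: 41.4
grasp_force: 0.0
```

Request:
{"name": "step_arm", "arguments": {"targets": [[[0,0,0,0,0,0,0],[0,0,0,0,0,0,0],[0,0,0,0,0,0,0],[0,0,0,0,0,0,0],[0,0,0,0,0,0,0]]]}}

```text
t: 4.78
ee_pos: [473.0, -312.6, 240.0]
orientation: [2.387, 2.042, 0.0]
ft_force: [-0.2, -0.1, 0.4]
width: 18.7
grasp_force: 30.0
```

```bash
python3 - <<'E'
from h import *
obs()
I,K,T=cam("side")
c=lambda im,x,y,w,h,s:cv2.resize(im[y:y+h,x:x+w],None,fx=s,fy=s,interpolation=cv2.INTER_CUBIC)
cv2.imwrite("pics/grip.png",c(I,250,230,160,190,3))
E
```

```text
t 4.78 tcp [ 473.  -312.6  240. ] grasp [ 473.  -312.6   77. ] z [ 0. -0. -1.] y [ 0.988 -0.155  0.   ] F [-0.23 -0.11  0.39] M [ 0.04 -0.02  0.02] w 18.7 g 30.0
```

View pics/grip.png

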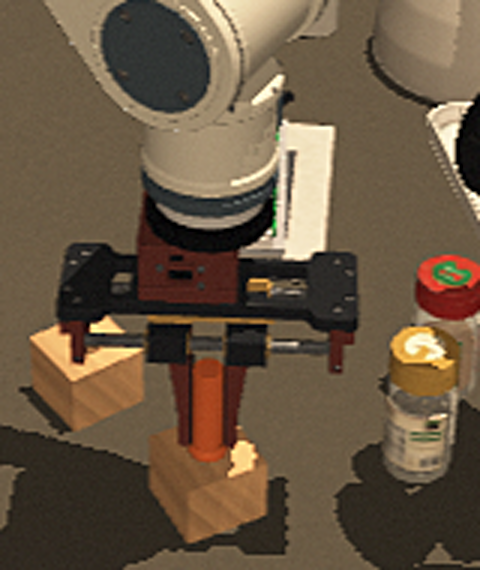

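```bash
cat >> h.py <<'E'
def path(x0,y0,yaw,s,d=7.0):
    s=np.atleast_1d(np.array(s,float));f=-8*np.cos(2*np.pi*s/100);fp=8*2*np.pi/100*np.sin(2*np.pi*s/100)
    n=np.stack([-np.ones_like(s),fp],1)/np.sqrt(1+fp**2)[:,None]
    p=np.stack([f,s],1)+d*n;c,q=np.cos(yaw),np.sin(yaw)
    return p@np.array([[c,q],[-q,c]])+[x0,y0], n@np.array([[c,q],[-q,c]])
E
python3 - <<'E'
from h import *
_,K,T=cam("side");_,K2,T2=cam("top")
print("mill",ray(K,T,356,187,166).round(),ray(K2,T2,259,214,166).round(),"tea",ray(K,T,296,211,102).round(),ray(K2,T2,282,268,102).round())
print(path(488.5,30,-.155,[90,88,86,70,0,-70,-88])[0].round(1)); obs()
E
```

```text
mill [636. 284. 166.] [634. 295. 166.] tea [473. 283. 102.] [476. 280. 102.]
[[489.1 119. ]
 [489.4 116.6]
 [489.9 114.3]
 [495.   96.8]
 [473.7  32.3]
 [474.4 -35.6]
 [463.  -52.8]]
t 4.92 tcp [ 472.9 -312.6  239.9] grasp [ 472.9 -312.6   76.9] z [-0.  0. -1.] y [ 0.988 -0.155 -0.   ] F [ 0.32 -0.35  1.04] M [-0.   -0.02  0.  ] w 19.1 g 30.0
```

Request:
{"name": "step_arm", "arguments": {"targets": [[[0,0,0.25,0,0,0,0],[0,0,0.25,0,0,0,0],[0,0,0.25,0,0,0,0],[0,0,0.25,0,0,0,0],[0,0,0.25,0,0,0,0]]]}}

```text
t: 5.55
ee_pos: [473.0, -312.6, 303.5]
orientation: [2.387, 2.042, 0.0]
ft_force: [-0.6, 0.4, -1.2]
width: 18.5
grasp_force: 30.0
```

Request:
{"name": "step_arm", "arguments": {"targets": [[[-0.0107,0.3,0,0,0,0,0],[-0.0107,0.574,0,0,0,0,0],[-0.0107,0.574,0,0,0,0,0],[-0.0107,0.574,0,0,0,0,0],[-0.0107,0.574,0,0,0,0,0]]]}}

```text
t: 6.18
ee_pos: [469.7, -181.0, 302.0]
orientation: [-2.386, -2.042, 0.001]
ft_force: [0.9, 0.6, 0.1]
width: 18.9
grasp_force: 30.0
```

Request:
{"name": "step_arm", "arguments": {"targets": [[[-0.0107,0.574,0,0,0,0,0],[-0.0107,0.574,0,0,0,0,0],[-0.0107,0.574,0,0,0,0,0],[-0.0107,0.574,0,0,0,0,0],[-0.0107,0.574,0,0,0,0,0]]]}}

```text
t: 6.8
ee_pos: [466.8, -37.7, 302.1]
orientation: [-2.386, -2.042, 0.001]
ft_force: [-0.0, 0.6, -1.4]
width: 19.0
grasp_force: 30.0
```

Request:
{"name": "step_arm", "arguments": {"targets": [[[-0.0107,0.574,0,0,0,0,0],[-0.0107,0.574,0,0,0,0,0],[-0.0107,0.574,0,0,0,0,0],[-0.0107,0.574,0,0,0,0,0],[-0.0107,0.574,0,0,0,0,0]]]}}

```text
t: 7.42
ee_pos: [463.9, 105.6, 302.0]
orientation: [-2.386, -2.042, 0.001]
ft_force: [-0.0, -0.5, -0.8]
width: 19.2
grasp_force: 30.0
```

Request:
{"name": "step_arm", "arguments": {"targets": [[[0,0.274,-0.2,0,0,0,0],[0,0,-0.25,0,0,0,0],[0,0,-0.3,0,0,0,0],[0,0,-0.3,0,0,0,0],[0,0,-0.15,0,0,0,0]]]}}

```text
t: 8.05
ee_pos: [464.6, 117.3, 241.0]
orientation: [-2.387, -2.041, 0.003]
ft_force: [0.4, -0.1, -0.9]
width: 19.0
grasp_force: 30.0
```

Request:
{"name": "step_arm", "arguments": {"targets": [[[0.15,0,0,0,0,0,0],[0.14,0,0,0,0,0,0],[0,0,0,0,0,0,0],[0,0,0,0,0,0,0],[0,0,0,0,0,0,0]]]}}

```text
t: 8.68
ee_pos: [479.2, 117.9, 242.6]
orientation: [2.387, 2.042, 0.0]
ft_force: [0.4, -0.2, 0.0]
width: 18.7
grasp_force: 30.0
```

```bash
python3 - <<'E'
from h import *
obs()
I,K,T=cam("side");J,K2,T2=cam("top")
c=lambda im,x,y,w,h,s:cv2.resize(im[y:y+h,x:x+w],None,fx=s,fy=s,interpolation=cv2.INTER_CUBIC)
cv2.imwrite("pics/feel.png",np.hstack([c(I,270,220,100,140,4),c(J,310,200,100,140,4)]))
E
```

```text
t 8.68 tcp [479.2 117.9 242.6] grasp [479.3 117.9  79.6] z [ 0.  0. -1.] y [ 0.988 -0.155  0.   ] F [ 0.4  -0.21  0.03] M [-0.09 -0.05 -0.01] w 18.7 g 30.0
```

View pics/feel.png

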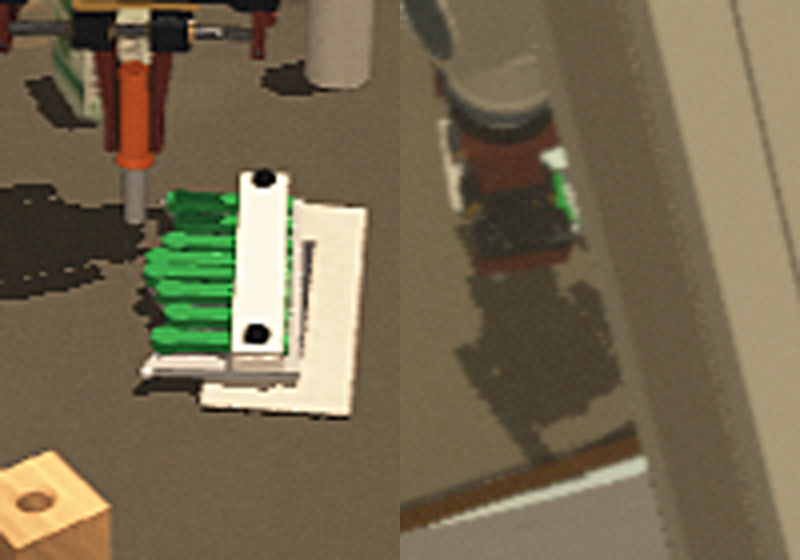

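Request:
{"name": "step_arm", "arguments": {"targets": [[[0.02,-0.003,0,0,0,0,0],[0.02,-0.003,0,0,0,0,0],[0.02,-0.003,0,0,0,0,0],[0.02,-0.003,0,0,0,0,0],[0,0,0,0,0,0,0]]]}}

```text
t: 9.4
ee_pos: [483.5, 117.3, 242.4]
orientation: [2.387, 2.042, 0.0]
ft_force: [-0.0, -0.1, -1.0]
width: 18.8
grasp_force: 30.0
```

Request:
{"name": "step_arm", "arguments": {"targets": [[[0.01,-0.0015,0,0,0,0,0],[0.01,-0.0015,0,0,0,0,0],[0,0,0,0,0,0,0],[0,0,0,0,0,0,0],[0,0,0,0,0,0,0]]]}}

```text
t: 10.02
ee_pos: [484.4, 117.2, 242.4]
orientation: [2.387, 2.042, 0.0]
ft_force: [-0.0, 0.5, -1.2]
width: 19.2
grasp_force: 30.0
```

Request:
{"name": "step_arm", "arguments": {"targets": [[[0.01,-0.0015,0,0,0,0,0],[0.01,-0.0015,0,0,0,0,0],[0.01,-0.0015,0,0,0,0,0],[0,0,0,0,0,0,0],[0,0,0,0,0,0,0]]]}}

```text
t: 10.65
ee_pos: [485.9, 116.9, 242.4]
orientation: [-2.387, -2.042, 0.0]
ft_force: [0.1, 0.5, -0.4]
width: 19.4
grasp_force: 30.0
```

Request:
{"name": "step_arm", "arguments": {"targets": [[[0.01,-0.0015,0,0,0,0,0],[0.01,-0.0015,0,0,0,0,0],[0.01,-0.0015,0,0,0,0,0],[0,0,0,0,0,0,0],[0,0,0,0,0,0,0]]]}}

```text
t: 11.28
ee_pos: [487.4, 116.7, 242.4]
orientation: [-2.387, -2.042, 0.0]
ft_force: [0.3, 0.3, -0.7]
width: 18.9
grasp_force: 30.0
```

Request:
{"name": "step_arm", "arguments": {"targets": [[[0.01,-0.0015,0,0,0,0,0],[0.01,-0.0015,0,0,0,0,0],[0.01,-0.0015,0,0,0,0,0],[0,0,0,0,0,0,0],[0,0,0,0,0,0,0]]]}}

```text
t: 11.9
ee_pos: [488.9, 116.5, 242.4]
orientation: [-2.387, -2.042, 0.0]
ft_force: [0.8, -0.3, -0.7]
width: 19.2
grasp_force: 30.0
```

Request:
{"name": "step_arm", "arguments": {"targets": [[[0.01,-0.0015,0,0,0,0,0],[0.01,-0.0015,0,0,0,0,0],[0.01,-0.0015,0,0,0,0,0],[0,0,0,0,0,0,0],[0,0,0,0,0,0,0]]]}}

```text
t: 12.52
ee_pos: [490.2, 116.2, 242.3]
orientation: [-2.387, -2.042, 0.001]
ft_force: [-2.2, -0.8, -0.8]
width: 18.9
grasp_force: 30.0
```

Request:
{"name": "step_arm", "arguments": {"targets": [[[0.01,-0.0015,0,0,0,0,0],[0,0,0,0,0,0,0],[0,0,0,0,0,0,0],[0,0,0,0,0,0,0],[0,0,0,0,0,0,0]]]}}

```text
t: 13.15
ee_pos: [490.5, 116.1, 242.2]
orientation: [-2.387, -2.042, 0.002]
ft_force: [-4.7, -0.0, -0.9]
width: 19.3
grasp_force: 30.0
```

```bash
python3 - <<'E'
from h import *
import time
for i in range(4):
    o=obs();get_image("top")
E
```

```text
t 13.15 tcp [490.5 116.1 242.2] grasp [490.4 116.1  79.2] z [-0.001 -0.    -1.   ] y [ 0.988 -0.155 -0.001] F [-4.72 -0.03 -0.93] M [-0.09  0.96 -0.02] w 19.3 g 30.0
t 13.2 tcp [490.6 116.1 242.3] grasp [490.4 116.1  79.3] z [-0.001 -0.    -1.   ] y [ 0.988 -0.155 -0.001] F [-4.65 -0.71 -0.54] M [-0.11  1.03 -0.02] w 19.0 g 30.0
t 13.25 tcp [490.6 116.1 242.3] grasp [490.4 116.1  79.3] z [-0.001 -0.    -1.   ] y [ 0.988 -0.155 -0.001] F [-5.85 -0.54 -0.93] M [-0.18  1.09  0.  ] w 19.1 g 30.0
t 13.3 tcp [490.6 116.1 242.3] grasp [490.4 116.1  79.3] z [-0.001 -0.    -1.   ] y [ 0.988 -0.155 -0.001] F [-4.82 -0.7  -0.87] M [-0.13  1.18 -0.02] w 18.5 g 30.0
```

Request:
{"name": "step_arm", "arguments": {"targets": [[[-0.148,0.023,0,0,0,0,0],[-0.148,0.023,0,0,0,0,0],[-0.06,-0.376,0,0,0,0,0],[-0.06,-0.376,0,0,0,0,0],[-0.06,-0.376,0,0,0,0,0]]]}}

```text
t: 13.98
ee_pos: [467.1, 60.8, 242.6]
orientation: [2.386, 2.042, 0.001]
ft_force: [-0.3, 0.4, -1.9]
width: 18.8
grasp_force: 30.0
```

Request:
{"name": "step_arm", "arguments": {"targets": [[[-0.06,-0.376,0,0,0,0,0],[-0.06,-0.376,0,0,0,0,0],[-0.06,-0.376,0,0,0,0,0],[-0.06,-0.376,0,0,0,0,0],[-0.06,-0.376,0,0,0,0,0]]]}}

```text
t: 14.6
ee_pos: [451.9, -33.4, 242.7]
orientation: [2.387, 2.041, 0.001]
ft_force: [-0.1, 0.8, -0.2]
width: 18.8
grasp_force: 30.0
```

Request:
{"name": "step_arm", "arguments": {"targets": [[[-0.06,-0.376,0,0,0,0,0],[0,0,0,0,0,0,0],[0.09,-0.014,0,0,0,0,0],[0.09,-0.014,0,0,0,0,0],[0,0,0,0,0,0,0]]]}}

```text
t: 15.22
ee_pos: [458.7, -51.8, 242.5]
orientation: [2.386, 2.043, 0.001]
ft_force: [0.1, -0.1, -0.4]
width: 19.0
grasp_force: 30.0
```

Request:
{"name": "step_arm", "arguments": {"targets": [[[0.01,-0.0015,0,0,0,0,0],[0.01,-0.0015,0,0,0,0,0],[0.01,-0.0015,0,0,0,0,0],[0,0,0,0,0,0,0],[0,0,0,0,0,0,0]]]}}

```text
t: 15.85
ee_pos: [459.6, -52.4, 242.4]
orientation: [-2.387, -2.042, 0.0]
ft_force: [-1.2, 1.2, -0.9]
width: 19.1
grasp_force: 30.0
```

Request:
{"name": "step_arm", "arguments": {"targets": [[[0.01,-0.0015,0,0,0,0,0],[0.01,-0.0015,0,0,0,0,0],[0,0,0,0,0,0,0],[0,0,0,0,0,0,0],[0,0,0,0,0,0,0]]]}}

```text
t: 16.48
ee_pos: [460.6, -52.5, 242.4]
orientation: [-2.387, -2.042, 0.0]
ft_force: [-0.6, -0.5, -0.6]
width: 19.2
grasp_force: 30.0
```

```bash
python3 -c "
from h import *
obs()"
```

```text
t 16.48 tcp [460.6 -52.5 242.4] grasp [460.6 -52.5  79.4] z [-0.  0. -1.] y [ 0.988 -0.155 -0.   ] F [-0.6  -0.52 -0.6 ] M [-0.04 -0.06 -0.02] w 19.2 g 30.0
```

No contact yet; continue.

Request:
{"name": "step_arm", "arguments": {"targets": [[[0.01,-0.0015,0,0,0,0,0],[0.01,-0.0015,0,0,0,0,0],[0.01,-0.0015,0,0,0,0,0],[0,0,0,0,0,0,0],[0,0,0,0,0,0,0]]]}}

```text
t: 17.1
ee_pos: [461.9, -52.7, 242.3]
orientation: [-2.387, -2.042, 0.001]
ft_force: [-1.6, 0.0, -0.3]
width: 19.0
grasp_force: 30.0
```

Request:
{"name": "step_arm", "arguments": {"targets": [[[0.01,-0.0015,0,0,0,0,0],[0,0,0,0,0,0,0],[0,0,0,0,0,0,0],[0,0,0,0,0,0,0],[0,0,0,0,0,0,0]]]}}

```text
t: 17.73
ee_pos: [462.3, -52.7, 242.3]
orientation: [-2.387, -2.042, 0.001]
ft_force: [-3.8, 0.5, -0.4]
width: 18.9
grasp_force: 30.0
```

```bash
python3 -c "
from h import *
for i in range(4): obs();get_image('top')"
```

```text
t 17.73 tcp [462.3 -52.7 242.3] grasp [462.2 -52.7  79.3] z [-0.001  0.    -1.   ] y [ 0.988 -0.155 -0.001] F [-3.77  0.53 -0.38] M [ 0.23  0.7  -0.05] w 18.9 g 30.0
t 17.77 tcp [462.3 -52.7 242.3] grasp [462.2 -52.7  79.3] z [-0.001  0.    -1.   ] y [ 0.988 -0.155 -0.001] F [-3.76  1.4  -1.14] M [ 0.22  0.79 -0.01] w 19.0 g 30.0
t 17.82 tcp [462.3 -52.7 242.3] grasp [462.2 -52.7  79.3] z [-0.001  0.    -1.   ] y [ 0.988 -0.155 -0.001] F [-3.95  1.03 -0.32] M [ 0.31  0.78 -0.02] w 19.1 g 30.0
t 17.88 tcp [462.3 -52.7 242.3] grasp [462.2 -52.7  79.3] z [-0.001  0.    -1.   ] y [ 0.988 -0.155 -0.001] F [-2.69  1.24  0.14] M [ 0.27  0.87 -0.03] w 18.7 g 30.0
```

```bash
cat > plan.py <<'E'
from h import *
from scipy.optimize import fsolve
def fit(v):  # v: origin coordinate along y-hat
    def r(q):
        a,yaw=q;o=a*np.array([np.cos(yaw),np.sin(yaw)])+v*np.array([-np.sin(yaw),np.cos(yaw)])
        s=np.linspace(-95,95,1901);P=path(*o,yaw,s)[0];n=np.array([np.cos(yaw),np.sin(yaw)]);t=np.array([-n[1],n[0]])
        return [(np.array(c)@n)-np.interp(np.array(c)@t,P@t,P@n) for c in ((490.0,116.2),(461.65,-52.65))]
    a,yaw=fsolve(r,[480,-.155]);return (a*np.cos(yaw)-v*np.sin(yaw),a*np.sin(yaw)+v*np.cos(yaw),yaw)
def rows(v,start,ss,press):
    q=fit(v);P,n=path(*q,ss);P=P-press*n;d=np.diff(np.vstack([start,P]),axis=0)/50
    print("fit",np.round(q,3))
    for s,p,e in zip(ss,P,d): print(s,p.round(1),e.round(3).tolist())
E
python3 - <<'E'
from plan import *
v=488.5*np.sin(.155)+30*np.cos(.155);print(v)
for dv in(-3,0,3): rows(v+dv,[474.7,118.8],[88,79,70,60],0.)
obs()
E
```

```text
105.05502442695075
fit [ 4.88097e+02  4.18620e+01 -1.24000e-01]
88 [486.4 128.5] [0.233, 0.193]
79 [489.3 118.2] [0.058, -0.205]
70 [492.6 108.8] [0.066, -0.189]
60 [495.1  99.5] [0.049, -0.187]
fit [ 4.88598e+02  3.59150e+01 -1.43000e-01]
88 [488.5 122.5] [0.275, 0.075]
79 [491.2 112.3] [0.055, -0.206]
70 [494.3 102.8] [0.062, -0.19]
60 [496.6  93.4] [0.046, -0.188]
fit [ 4.88396e+02  3.21800e+01 -1.57000e-01]
88 [489.5 118.8] [0.296, -0.0]
79 [492.1 108.5] [0.052, -0.206]
70 [495.1  98.9] [0.06, -0.191]
60 [497.2  89.5] [0.043, -0.188]
t 17.93 tcp [462.4 -52.7 242.3] grasp [462.2 -52.7  79.3] z [-0.001  0.    -1.   ] y [ 0.988 -0.155 -0.001] F [-4.27  0.58 -0.92] M [ 0.23  0.82 -0.05] w 18.8 g 30.0
```

Request:
{"name": "step_arm", "arguments": {"targets": [[[-0.148,0.023,0,0,0,0,0],[-0.148,0.023,0,0,0,0,0],[0.06,0.376,0,0,0,0,0],[0.06,0.376,0,0,0,0,0],[0.06,0.376,0,0,0,0,0]]]}}

```text
t: 18.55
ee_pos: [457.0, 6.4, 242.7]
orientation: [2.386, 2.041, 0.002]
ft_force: [-0.5, 0.1, -0.9]
width: 18.7
grasp_force: 30.0
```

Request:
{"name": "step_arm", "arguments": {"targets": [[[0.06,0.376,0,0,0,0,0],[0.06,0.376,0,0,0,0,0],[0.06,0.376,0,0,0,0,0],[0.06,0.376,0,0,0,0,0],[0.06,0.376,0,0,0,0,0]]]}}

```text
t: 19.18
ee_pos: [471.9, 100.6, 242.7]
orientation: [2.387, 2.042, 0.002]
ft_force: [-0.0, -0.3, -1.3]
width: 19.0
grasp_force: 30.0
```

Request:
{"name": "step_arm", "arguments": {"targets": [[[0.06,0.376,0,0,0,0,0],[0.1,-0.02,0,0,0,0,0],[0.1,-0.02,0,0,0,0,0],[0,0,0,0,0,0,0],[0,0,0,0,0,0,0]]]}}

```text
t: 19.8
ee_pos: [484.7, 116.2, 242.3]
orientation: [-2.388, -2.041, 0.001]
ft_force: [-0.1, -0.4, -0.8]
width: 19.2
grasp_force: 30.0
```

```bash
python3 -c "
from h import *
obs()"
```

```text
t 19.8 tcp [484.7 116.2 242.3] grasp [484.7 116.2  79.3] z [-0. -0. -1.] y [ 0.988 -0.156 -0.   ] F [-0.07 -0.36 -0.78] M [-0.04 -0.11 -0.06] w 19.2 g 30.0
```

```bash
python3 - <<'E'
s=open('plan.py').read()
a=s.index("def fit");b=s.index("def rows")
s=s[:a]+'''def fit(y0):
    def r(q):
        s=np.linspace(-98,98,1961);P=path(q[0],y0,q[1],s)[0];n=np.array([np.cos(q[1]),np.sin(q[1])]);t=np.array([-n[1],n[0]])
        return [(np.array(c)@n)-np.interp(np.array(c)@t,(P@t),P@n) for c in ((490.0,116.2),(461.65,-52.65))]
    x0,yaw=fsolve(r,[488.5,-.155]);return x0,y0,yaw
'''+s[b:]
open('plan.py','w').write(s)
E
python3 - <<'E'
from plan import *
for y in(27.5,33.5): rows(y,[484.7,116.2],[88,79,70,60],0.6)
rows(30.5,[484.7,116.2],[88,85,82,79,76,73,70,67,64,61,58],.6)
E
```

```text
fit [ 4.87624e+02  2.75000e+01 -1.75000e-01]
88 [490.9 114.2] [0.124, -0.041]
79 [493.3 103.9] [0.048, -0.206]
70 [496.1  94.3] [0.056, -0.192]
60 [498.1  84.7] [0.04, -0.191]
fit [ 4.88508e+02  3.35000e+01 -1.52000e-01]
88 [489.7 120.2] [0.101, 0.081]
79 [492.4 110. ] [0.052, -0.205]
70 [495.4 100.5] [0.061, -0.191]
60 [497.6  91. ] [0.045, -0.19]
fit [ 4.88187e+02  3.05000e+01 -1.63000e-01]
88 [490.4 117.2] [0.115, 0.02]
85 [491.1 113.7] [0.014, -0.07]
82 [492.  110.3] [0.017, -0.068]
79 [492.9 106.9] [0.019, -0.067]
76 [493.9 103.7] [0.02, -0.065]
73 [494.9 100.5] [0.02, -0.064]
70 [495.9  97.4] [0.019, -0.062]
67 [496.7  94.4] [0.016, -0.06]
64 [497.4  91.5] [0.014, -0.058]
61 [497.9  88.8] [0.01, -0.055]
58 [498.2  86.1] [0.006, -0.053]
```

Request:
{"name": "step_arm", "arguments": {"targets": [[[0.06,0.01,0,0,0,0,0],[0.055,0.01,0,0,0,0,0],[0.014,-0.07,0,0,0,0,0],[0.017,-0.068,0,0,0,0,0],[0.019,-0.067,0,0,0,0,0]]]}}

```text
t: 20.42
ee_pos: [492.8, 107.2, 242.3]
orientation: [-2.387, -2.042, 0.001]
ft_force: [-2.7, 0.8, -0.9]
width: 19.1
grasp_force: 30.0
```

```bash
python3 -c "
from h import *
obs()"
```

```text
t 20.43 tcp [492.8 107.2 242.3] grasp [492.7 107.2  79.3] z [-0.001 -0.    -1.   ] y [ 0.988 -0.155 -0.001] F [-2.72  0.8  -0.93] M [ 0.    0.51 -0.02] w 19.1 g 30.0
```

Request:
{"name": "step_arm", "arguments": {"targets": [[[0.023,-0.065,0,0,0,0,0],[0.021,-0.064,0,0,0,0,0],[0.019,-0.062,0,0,0,0,0],[0.016,-0.06,0,0,0,0,0],[0.014,-0.058,0,0,0,0,0]]]}}

```text
t: 21.05
ee_pos: [497.5, 91.8, 242.3]
orientation: [-2.387, -2.042, 0.001]
ft_force: [-5.3, 0.9, -1.2]
width: 19.3
grasp_force: 30.0
```

```bash
python3 -c "
from plan import *
obs()
rows(30.5,path(*fit(30.5),64)[0]-.6*path(*fit(30.5),64)[1],list(range(61,0,-3)),.6)"
```

```text
t 21.05 tcp [497.5  91.8 242.3] grasp [497.3  91.8  79.3] z [-0.001 -0.    -1.   ] y [ 0.988 -0.155 -0.001] F [-5.31  0.9  -1.23] M [0.11 1.12 0.03] w 19.3 g 30.0
fit [ 4.88187e+02  3.05000e+01 -1.63000e-01]
61 [497.9  88.8] [0.01, -0.055]
58 [498.2  86.1] [0.006, -0.053]
55 [498.2  83.6] [0.002, -0.05]
52 [498.1  81.2] [-0.003, -0.049]
49 [497.8  78.8] [-0.007, -0.047]
46 [497.2  76.4] [-0.012, -0.047]
43 [496.4  74.1] [-0.016, -0.047]
40 [495.3  71.7] [-0.021, -0.048]
37 [494.   69.3] [-0.026, -0.049]
34 [492.5  66.8] [-0.03, -0.05]
31 [490.9  64.2] [-0.034, -0.051]
28 [489.   61.6] [-0.037, -0.052]
25 [487.1  58.9] [-0.039, -0.054]
22 [485.1  56.2] [-0.04, -0.055]
19 [483.1  53.3] [-0.04, -0.057]
16 [481.2  50.4] [-0.039, -0.059]
13 [479.3  47.4] [-0.037, -0.061]
10 [477.7  44.2] [-0.033, -0.063]
7 [476.2  40.9] [-0.029, -0.066]
4 [475.1  37.5] [-0.023, -0.068]
1 [474.2  34. ] [-0.017, -0.07]
```

Request:
{"name": "step_arm", "arguments": {"targets": [[[0.007,-0.055,0,0,0,0,0],[0.003,-0.053,0,0,0,0,0],[0.001,-0.05,0,0,0,0,0],[-0.004,-0.049,0,0,0,0,0],[-0.007,-0.047,0,0,0,0,0]]]}}

```text
t: 21.68
ee_pos: [497.3, 79.4, 242.2]
orientation: [-2.387, -2.041, 0.001]
ft_force: [-5.7, 3.3, -0.2]
width: 19.0
grasp_force: 30.0
```

```bash
python3 -c "
from plan import *
obs()"
```

```text
t 21.68 tcp [497.3  79.4 242.2] grasp [497.1  79.5  79.2] z [-0.001  0.    -1.   ] y [ 0.988 -0.155 -0.001] F [-5.69  3.29 -0.17] M [ 0.78  1.27 -0.02] w 19.0 g 30.0
```

Request:
{"name": "step_arm", "arguments": {"targets": [[[-0.018,-0.047,0,0,0,0,0],[-0.021,-0.047,0,0,0,0,0],[-0.025,-0.048,0,0,0,0,0],[-0.029,-0.049,0,0,0,0,0],[-0.032,-0.05,0,0,0,0,0]]]}}

```text
t: 22.3
ee_pos: [491.5, 67.7, 242.5]
orientation: [-2.387, -2.041, -0.001]
ft_force: [-2.9, 5.3, -1.1]
width: 19.0
grasp_force: 30.0
```

```bash
python3 -c "
from plan import *
obs()"
```

```text
t 22.3 tcp [491.5  67.7 242.5] grasp [491.5  67.9  79.5] z [ 0.     0.001 -1.   ] y [ 0.988 -0.155  0.   ] F [-2.88  5.32 -1.09] M [1.21 0.89 0.01] w 19.0 g 30.0
```

```bash
cat > fit2.py <<'E'
from h import *
from scipy.optimize import least_squares
from scipy.spatial import cKDTree
M=[(490.2,116.2,-1.2,-.2),(461.9,-52.7,-1.6,0.2),(492.8,107.2,-2.7,.8),(497.5,91.8,-5.3,.9),(497.3,79.4,-5.7,3.3),(491.5,67.7,-2.9,5.3)]
def refit(M,k=.16):
    M=np.array(M);C=M[:,:2]+k*M[:,2:]; S=np.linspace(-98,98,3921)
    def r(q):
        P,n=path(*q,S);i=cKDTree(P).query(C)[1];return ((C-P[i])*n[i]).sum(1)
    o=least_squares(r,[488.2,31,-.16]);print(o.x.round(3),"res",o.fun.round(2));return o.x
def plan(q,start,ss,press):
    P,n=path(*q,ss);P=P-press*n;d=np.diff(np.vstack([start,P]),axis=0)/50
    for s,p,e in zip(ss,P,d): print(s,p.round(1),e.round(3).tolist())
E
python3 - <<'E'
from fit2 import *
for k in(.1,.16,.22): q=refit(M,k)
q=refit(M)
plan(q,(491.4,66.8),list(range(34,-10,-3)),.7)
E
```

```text
[ 4.88539e+02  3.28600e+01 -1.54000e-01] res [-0.02  0.    0.06 -0.03 -0.03  0.02]
[ 4.88396e+02  3.32020e+01 -1.52000e-01] res [-0.15 -0.02  0.04  0.09  0.05 -0.02]
[ 4.88253e+02  3.35530e+01 -1.50000e-01] res [-0.27 -0.04  0.03  0.21  0.12 -0.06]
[ 4.88396e+02  3.32020e+01 -1.52000e-01] res [-0.15 -0.02  0.04  0.09  0.05 -0.02]
34 [492.4  69.5] [0.021, 0.053]
31 [490.8  66.9] [-0.033, -0.051]
28 [489.   64.3] [-0.036, -0.053]
25 [487.1  61.6] [-0.038, -0.054]
22 [485.1  58.8] [-0.039, -0.055]
19 [483.1  55.9] [-0.039, -0.057]
16 [481.2  53. ] [-0.038, -0.059]
13 [479.4  49.9] [-0.036, -0.061]
10 [477.8  46.7] [-0.032, -0.063]
7 [476.4  43.5] [-0.028, -0.066]
4 [475.3  40.1] [-0.023, -0.068]
1 [474.5  36.6] [-0.016, -0.07]
-2 [474.  33.] [-0.01, -0.071]
-5 [473.8  29.4] [-0.003, -0.072]
-8 [474.   25.8] [0.003, -0.072]
```

```bash
python3 - <<'E'
from fit2 import *
q=refit(M,.1)
plan(q,(491.4,66.8),list(range(28,-100,-3)),.65)
E
```

```text
[ 4.88539e+02  3.28600e+01 -1.54000e-01] res [-0.02  0.    0.06 -0.03 -0.03  0.02]
28 [489.1  64. ] [-0.046, -0.057]
25 [487.2  61.3] [-0.038, -0.054]
22 [485.2  58.5] [-0.039, -0.055]
19 [483.3  55.6] [-0.039, -0.057]
16 [481.4  52.7] [-0.038, -0.059]
13 [479.6  49.6] [-0.036, -0.061]
10 [477.9  46.4] [-0.033, -0.063]
7 [476.5  43.2] [-0.028, -0.066]
4 [475.4  39.7] [-0.023, -0.068]
1 [474.6  36.2] [-0.017, -0.07]
-2 [474.1  32.7] [-0.01, -0.071]
-5 [473.9  29.1] [-0.003, -0.072]
-8 [474.1  25.5] [0.003, -0.072]
-11 [474.5  21.9] [0.009, -0.071]
-14 [475.1  18.4] [0.013, -0.07]
-17 [476.  15.] [0.017, -0.069]
-20 [476.9  11.6] [0.019, -0.067]
-23 [478.    8.4] [0.02, -0.066]
-26 [479.    5.1] [0.021, -0.064]
-29 [480.   2.] [0.02, -0.062]
-32 [480.9  -1. ] [0.018, -0.06]
-35 [481.6  -3.9] [0.015, -0.058]
-38 [482.2  -6.7] [0.012, -0.056]
-41 [482.6  -9.4] [0.008, -0.054]
-44 [482.8 -11.9] [0.004, -0.051]
-47 [482.8 -14.4] [-0.001, -0.049]
-50 [482.5 -16.8] [-0.005, -0.048]
-53 [482.  -19.2] [-0.01, -0.047]
-56 [481.3 -21.5] [-0.014, -0.047]
-59 [480.4 -23.9] [-0.019, -0.048]
-62 [479.2 -26.3] [-0.024, -0.049]
-65 [477.8 -28.8] [-0.028, -0.05]
-68 [476.2 -31.4] [-0.032, -0.051]
-71 [474.4 -34. ] [-0.035, -0.052]
-74 [472.5 -36.7] [-0.038, -0.053]
-77 [470.6 -39.4] [-0.039, -0.055]
-80 [468.6 -42.2] [-0.039, -0.057]
-83 [466.7 -45.1] [-0.039, -0.058]
-86 [464.8 -48.2] [-0.037, -0.06]
-89 [463.1 -51.3] [-0.034, -0.063]
-92 [461.6 -54.6] [-0.03, -0.065]
-95 [460.4 -57.9] [-0.025, -0.067]
-98 [459.5 -61.4] [-0.019, -0.069]
```

Request:
{"name": "step_arm", "arguments": {"targets": [[[-0.046,-0.057,0,0,0,0,0],[-0.038,-0.054,0,0,0,0,0],[-0.039,-0.055,0,0,0,0,0],[-0.039,-0.057,0,0,0,0,0],[-0.038,-0.059,0,0,0,0,0]]]}}

```text
t: 22.92
ee_pos: [481.7, 53.6, 242.6]
orientation: [-2.388, -2.041, -0.003]
ft_force: [-4.7, 7.2, -0.8]
width: 19.0
grasp_force: 30.0
```

```bash
python3 -c "
from plan import *
obs()"
```

```text
t 22.93 tcp [481.7  53.6 242.6] grasp [481.9  53.8  79.6] z [ 0.001  0.001 -1.   ] y [ 0.988 -0.156  0.001] F [-4.72  7.17 -0.76] M [1.66 0.85 0.03] w 19.0 g 30.0
```

Request:
{"name": "step_arm", "arguments": {"targets": [[[-0.044,-0.056,0,0,0,0,0],[-0.037,-0.06,0,0,0,0,0],[-0.029,-0.066,0,0,0,0,0],[-0.023,-0.068,0,0,0,0,0],[-0.017,-0.07,0,0,0,0,0]]]}}

```text
t: 23.55
ee_pos: [474.0, 36.8, 242.5]
orientation: [2.387, 2.042, 0.0]
ft_force: [-2.2, 1.6, -0.2]
width: 18.7
grasp_force: 30.0
```

```bash
python3 -c "
from plan import *
obs()"
```

```text
t 23.55 tcp [474.   36.8 242.5] grasp [474.1  36.8  79.5] z [ 0. -0. -1.] y [ 0.988 -0.155  0.   ] F [-2.16  1.59 -0.2 ] M [0.26 0.46 0.  ] w 18.7 g 30.0
```

Request:
{"name": "step_arm", "arguments": {"targets": [[[-0.007,-0.071,0,0,0,0,0],[0,-0.072,0,0,0,0,0],[0.005,-0.072,0,0,0,0,0],[0.01,-0.071,0,0,0,0,0],[0.014,-0.07,0,0,0,0,0]]]}}

```text
t: 24.18
ee_pos: [474.9, 19.0, 242.3]
orientation: [-2.387, -2.042, 0.001]
ft_force: [-4.3, -0.2, -0.7]
width: 18.9
grasp_force: 30.0
```

```bash
python3 -c "
from plan import *
obs()"
```

```text
t 24.18 tcp [474.9  19.  242.3] grasp [474.8  19.   79.3] z [-0.001 -0.    -1.   ] y [ 0.988 -0.155 -0.001] F [-4.35 -0.23 -0.74] M [0.04 0.86 0.02] w 18.9 g 30.0
```

Good (4.3 N). Continue to s=-29.

Request:
{"name": "step_arm", "arguments": {"targets": [[[0.017,-0.069,0,0,0,0,0],[0.019,-0.067,0,0,0,0,0],[0.02,-0.066,0,0,0,0,0],[0.021,-0.064,0,0,0,0,0],[0.02,-0.062,0,0,0,0,0]]]}}

```text
t: 24.8
ee_pos: [479.7, 2.7, 242.3]
orientation: [-2.387, -2.042, 0.001]
ft_force: [-5.2, 0.3, -0.6]
width: 19.1
grasp_force: 30.0
```

```bash
python3 -c "
from plan import *
obs()"
```

```text
t 24.8 tcp [479.7   2.7 242.3] grasp [479.5   2.7  79.3] z [-0.001 -0.    -1.   ] y [ 0.988 -0.155 -0.001] F [-5.25  0.25 -0.59] M [0.02 1.19 0.03] w 19.1 g 30.0
```

Request:
{"name": "step_arm", "arguments": {"targets": [[[0.016,-0.06,0,0,0,0,0],[0.013,-0.058,0,0,0,0,0],[0.01,-0.056,0,0,0,0,0],[0.007,-0.054,0,0,0,0,0],[0.004,-0.051,0,0,0,0,0]]]}}

```text
t: 25.42
ee_pos: [482.4, -11.1, 242.4]
orientation: [-2.387, -2.042, 0.0]
ft_force: [-5.6, 1.6, -0.9]
width: 19.3
grasp_force: 30.0
```

```bash
python3 -c "
from plan import *
obs()"
```

```text
t 25.43 tcp [482.4 -11.1 242.4] grasp [482.3 -11.   79.4] z [-0.  0. -1.] y [ 0.988 -0.155 -0.   ] F [-5.61  1.59 -0.89] M [ 0.32  1.08 -0.  ] w 19.3 g 30.0
```

Request:
{"name": "step_arm", "arguments": {"targets": [[[-0.002,-0.049,0,0,0,0,0],[-0.007,-0.048,0,0,0,0,0],[-0.012,-0.047,0,0,0,0,0],[-0.016,-0.047,0,0,0,0,0],[-0.021,-0.048,0,0,0,0,0]]]}}

```text
t: 26.05
ee_pos: [479.9, -23.1, 242.6]
orientation: [2.387, 2.042, 0.001]
ft_force: [-2.2, 2.5, -0.3]
width: 18.6
grasp_force: 30.0
```

```bash
python3 -c "
from plan import *
obs()"
```

```text
t 26.05 tcp [479.9 -23.1 242.6] grasp [480.1 -23.1  79.6] z [ 0.001 -0.    -1.   ] y [ 0.988 -0.155  0.001] F [-2.17  2.53 -0.26] M [0.45 0.55 0.01] w 18.6 g 30.0
```

Request:
{"name": "step_arm", "arguments": {"targets": [[[-0.022,-0.049,0,0,0,0,0],[-0.027,-0.05,0,0,0,0,0],[-0.031,-0.051,0,0,0,0,0],[-0.035,-0.052,0,0,0,0,0],[-0.038,-0.053,0,0,0,0,0]]]}}

```text
t: 26.68
ee_pos: [472.0, -36.0, 242.6]
orientation: [2.386, 2.042, 0.001]
ft_force: [-1.9, 0.8, -0.3]
width: 19.1
grasp_force: 30.0
```

```bash
python3 -c "
from plan import *
obs()"
```

```text
t 26.68 tcp [472.  -36.  242.6] grasp [472.2 -36.   79.6] z [ 0.001 -0.    -1.   ] y [ 0.988 -0.155  0.001] F [-1.91  0.77 -0.33] M [ 0.16  0.05 -0.01] w 19.1 g 30.0
```

Request:
{"name": "step_arm", "arguments": {"targets": [[[0.046,0.049,0,0,0,0,0],[0.035,0.052,0,0,0,0,0],[-0.033,-0.054,0,0,0,0,0],[-0.036,-0.053,0,0,0,0,0],[-0.039,-0.055,0,0,0,0,0]]]}}

```text
t: 27.3
ee_pos: [470.4, -38.9, 242.4]
orientation: [2.387, 2.042, 0.0]
ft_force: [-0.9, 1.7, -1.4]
width: 18.8
grasp_force: 30.0
```

```bash
python3 -c "
from plan import *
obs()"
```

```text
t 27.3 tcp [470.4 -38.9 242.4] grasp [470.4 -38.9  79.4] z [ 0.  0. -1.] y [ 0.988 -0.155  0.   ] F [-0.94  1.66 -1.4 ] M [0.37 0.21 0.05] w 18.8 g 30.0
```

Request:
{"name": "step_arm", "arguments": {"targets": [[[-0.035,-0.059,0,0,0,0,0],[-0.037,-0.058,0,0,0,0,0],[-0.037,-0.06,0,0,0,0,0],[-0.034,-0.063,0,0,0,0,0],[-0.03,-0.065,0,0,0,0,0]]]}}

```text
t: 27.92
ee_pos: [461.6, -54.2, 242.4]
orientation: [-2.387, -2.042, 0.001]
ft_force: [-2.2, 3.2, -1.2]
width: 18.9
grasp_force: 30.0
```

```bash
python3 -c "
from plan import *
obs()"
```

```text
t 27.93 tcp [461.6 -54.2 242.4] grasp [461.5 -54.2  79.4] z [-0.001  0.    -1.   ] y [ 0.988 -0.155 -0.001] F [-2.21  3.24 -1.23] M [0.51 0.53 0.02] w 18.9 g 30.0
```

Request:
{"name": "step_arm", "arguments": {"targets": [[[0.03,0.065,0,0,0,0,0],[0.034,0.063,0,0,0,0,0],[0.037,0.06,0,0,0,0,0],[0.039,0.058,0,0,0,0,0],[0.039,0.057,0,0,0,0,0]]]}}

```text
t: 28.55
ee_pos: [470.9, -38.5, 242.4]
orientation: [-2.387, -2.042, 0.0]
ft_force: [-2.8, 1.2, 0.2]
width: 19.0
grasp_force: 30.0
```

```bash
python3 -c "
from plan import *
obs()"
```

```text
t 28.55 tcp [470.9 -38.5 242.4] grasp [470.9 -38.5  79.4] z [-0.  0. -1.] y [ 0.988 -0.155 -0.   ] F [-2.75  1.22  0.16] M [ 0.22  0.7  -0.01] w 19.0 g 30.0
```

Request:
{"name": "step_arm", "arguments": {"targets": [[[0.039,0.055,0,0,0,0,0],[0.038,0.053,0,0,0,0,0],[0.036,0.052,0,0,0,0,0],[0.033,0.051,0,0,0,0,0],[0.029,0.05,0,0,0,0,0]]]}}

```text
t: 29.18
ee_pos: [479.3, -25.6, 242.3]
orientation: [-2.387, -2.042, 0.001]
ft_force: [-5.3, 0.8, -1.0]
width: 19.0
grasp_force: 30.0
```

```bash
python3 -c "
from plan import *
obs()"
```

```text
t 29.18 tcp [479.3 -25.6 242.3] grasp [479.2 -25.6  79.3] z [-0.001  0.    -1.   ] y [ 0.988 -0.155 -0.001] F [-5.34  0.84 -0.96] M [ 0.19  1.14 -0.03] w 19.0 g 30.0
```

Request:
{"name": "step_arm", "arguments": {"targets": [[[-0.2,0.031,0,0,0,0,0],[-0.4,0.061,0,0,0,0,0],[0,0,0.4,0,0,0,0],[0,0,0.4,0,0,0,0],[0,0,0.4,0,0,0,0]]]}}

```text
t: 29.8
ee_pos: [450.0, -21.3, 303.6]
orientation: [2.385, 2.041, 0.004]
ft_force: [-0.0, -0.0, -0.6]
width: 19.2
grasp_force: 30.0
```

Request:
{"name": "step_arm", "arguments": {"targets": [[[0.039,-0.3,0,0,0,0,0],[0.039,-0.485,0,0,0,0,0],[0.039,-0.485,0,0,0,0,0],[0.039,-0.485,0,0,0,0,0],[0.039,-0.485,0,0,0,0,0]]]}}

```text
t: 30.42
ee_pos: [459.3, -134.9, 301.7]
orientation: [2.387, 2.041, 0.001]
ft_force: [0.2, -0.1, -0.9]
width: 19.2
grasp_force: 30.0
```

Request:
{"name": "step_arm", "arguments": {"targets": [[[0.039,-0.485,0,0,0,0,0],[0.039,-0.485,0,0,0,0,0],[0.039,-0.485,0,0,0,0,0],[0.039,-0.485,0,0,0,0,0],[0.039,-0.485,0,0,0,0,0]]]}}

```text
t: 31.05
ee_pos: [468.8, -256.2, 301.5]
orientation: [2.387, 2.041, 0.0]
ft_force: [1.2, -0.3, -0.8]
width: 18.8
grasp_force: 30.0
```

Request:
{"name": "step_arm", "arguments": {"targets": [[[0.039,-0.485,0,0,0,0,0],[0.039,-0.485,0,0,0,0,0],[0,-0.185,0,0,0,0,0],[0,0,0,0,0,0,0],[0,0,0,0,0,0,0]]]}}

```text
t: 31.68
ee_pos: [472.8, -311.6, 302.3]
orientation: [-2.386, -2.042, 0.0]
ft_force: [-0.1, 0.6, -1.5]
width: 18.9
grasp_force: 30.0
```

```bash
python3 - <<'E'
from h import *
obs()
I,K,T=cam("side");J,K2,T2=cam("top")
c=lambda im,x,y,w,h,s:cv2.resize(im[y:y+h,x:x+w],None,fx=s,fy=s,interpolation=cv2.INTER_CUBIC)
cv2.imwrite("pics/back.png",np.hstack([c(I,270,240,100,150,4),c(J,310,210,100,150,4)]))
E
```

```text
t 31.68 tcp [ 472.8 -311.6  302.3] grasp [ 472.7 -311.5  139.3] z [-0.  0. -1.] y [ 0.988 -0.154 -0.001] F [-0.09  0.56 -1.46] M [ 0.   -0.03  0.01] w 18.9 g 30.0
```

View pics/back.png

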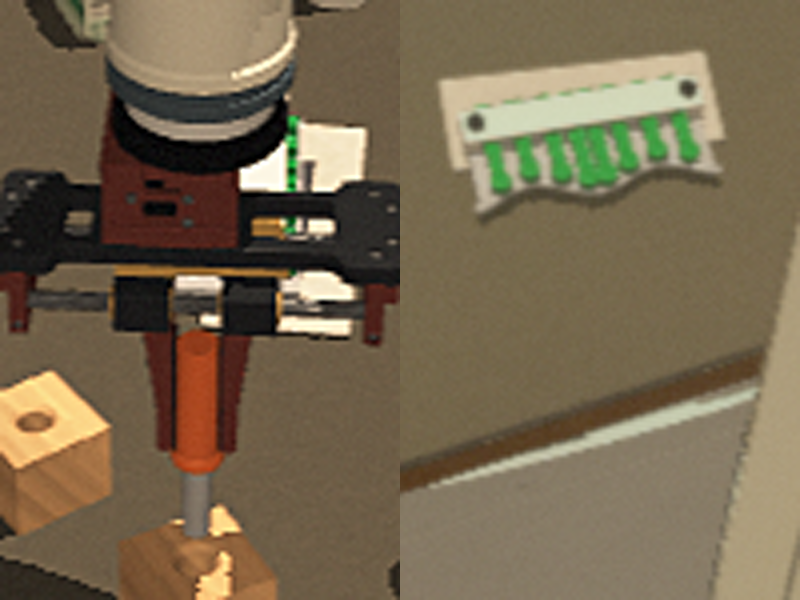

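Request:
{"name": "step_arm", "arguments": {"targets": [[[0.004,-0.02,-0.1,0,0,0,0],[0,0,-0.1,0,0,0,0],[0,0,-0.1,0,0,0,0],[0,0,-0.1,0,0,0,0],[0,0,-0.1,0,0,0,0]]]}}

```text
t: 32.4
ee_pos: [473.1, -313.2, 277.0]
orientation: [-2.387, -2.042, 0.0]
ft_force: [0.6, 0.4, -1.1]
width: 19.0
grasp_force: 30.0
```

```bash
python3 -c "
from plan import *
obs()"
```

```text
t 32.4 tcp [ 473.1 -313.2  277. ] grasp [ 473.1 -313.2  114. ] z [-0.  0. -1.] y [ 0.988 -0.155 -0.   ] F [ 0.56  0.44 -1.12] M [-0.05 -0.05 -0.04] w 19.0 g 30.0
```

Tip is in the hole (8 mm deep) with no contact force; go on down.

Request:
{"name": "step_arm", "arguments": {"targets": [[[0,0.008,-0.15,0,0,0,0],[0,0,-0.15,0,0,0,0],[0,0,-0.15,0,0,0,0],[0,0,-0.15,0,0,0,0],[0,0,-0.08,0,0,0,0]]]}}

```text
t: 33.02
ee_pos: [473.1, -312.7, 242.8]
orientation: [-2.387, -2.042, 0.0]
ft_force: [-0.2, 0.2, -0.9]
width: 19.0
grasp_force: 30.0
```

Request:
{"name": "step_arm", "arguments": {"targets": [[[0,0,-0.02,0,0,0,0],[0,0,-0.02,0,0,0,0],[0,0,0,0,0,0,0],[0,0,0,0,0,0,0],[0,0,0,0,0,0,0]]]}}

```text
t: 33.65
ee_pos: [473.2, -312.8, 241.6]
orientation: [2.387, 2.042, 0.0]
ft_force: [0.1, -1.0, -1.1]
width: 18.7
grasp_force: 30.0
```

```bash
python3 -c "
from plan import *
obs()"
```

```text
t 33.65 tcp [ 473.2 -312.8  241.6] grasp [ 473.2 -312.8   78.6] z [ 0. -0. -1.] y [ 0.988 -0.155  0.   ] F [ 0.09 -1.04 -1.14] M [-0.03 -0.1   0.  ] w 18.7 g 30.0
```

Request:
{"name": "step_arm", "arguments": {"targets": [[[0,0,-0.02,0,0,0,0],[0,0,0,0,0,0,0],[0,0,0,0,0,0,0.6],[0,0,0,0,0,0,0.6],[0,0,0,0,0,0,0.6]]]}}

```text
t: 34.28
ee_pos: [473.2, -312.8, 240.5]
orientation: [2.387, 2.042, 0.0]
ft_force: [-0.0, 0.2, 0.6]
width: 45.4
grasp_force: 0.0
```

Request:
{"name": "step_arm", "arguments": {"targets": [[[0,0,0,0,0,0,0.6],[0,0,0,0,0,0,0.6],[0,0,0.3,0,0,0,0.6],[0,0,0.5,0,0,0,0.6],[0,0,0.5,0,0,0,0.6]]]}}

```text
t: 34.9
ee_pos: [473.2, -312.8, 307.0]
orientation: [2.387, 2.042, 0.0]
ft_force: [0.4, 0.2, 0.0]
width: 52.6
grasp_force: 0.0
```

Request:
{"name": "step_arm", "arguments": {"targets": [[[0,0,0.6,0,0,0,0.6],[0,0,0.6,0,0,0,0.6],[0,0,0,0,0,0,0.6],[0,0,0,0,0,0,0.6],[0,0,0,0,0,0,0.6]]]}}

```text
t: 35.52
ee_pos: [472.8, -312.5, 364.4]
orientation: [-2.386, -2.041, 0.001]
ft_force: [-0.4, 0.6, 0.7]
width: 52.4
grasp_force: 0.0
```

```bash
python3 - <<'E'
from h import *
obs()
I,K,T=cam("side");J,K2,T2=cam("top")
c=lambda im,x,y,w,h,s:cv2.resize(im[y:y+h,x:x+w],None,fx=s,fy=s,interpolation=cv2.INTER_CUBIC)
cv2.imwrite("pics/end.png",np.hstack([c(I,250,280,130,150,3),c(J,315,215,80,90,5)]))
E
```

```text
t 35.52 tcp [ 472.8 -312.5  364.4] grasp [ 472.6 -312.4  201.4] z [-0.002  0.001 -1.   ] y [ 0.988 -0.155 -0.002] F [-0.37  0.56  0.69] M [-0.04 -0.06  0.01] w 52.4 g 0.0
```

View pics/end.png

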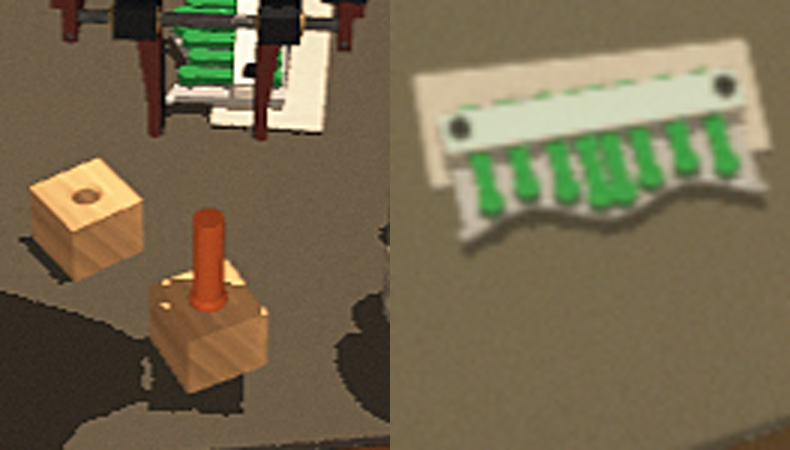

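```bash
python3 -c "
from workcell import ctrl
print(ctrl.close_job())"
```

```text
the job is handed in; nothing more can be done
None
```

The job is handed in, with no verdict returned: the pin traced the whole edge left to right and is back upright in its stand and released, all eight teeth look flush in the last picture (judged by eye), and the highest force I read was about 9 N.

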